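# Take the ribbon spool out of the tasting chest and snap the chest shut

### The arm

A 6-joint arm with a two-finger parallel gripper is mounted at the origin on a cart in front of the work surface, level with it; the furniture and walls round the work are solid. World frame = base frame: x ahead of the robot, y to its left, z up, the work surface at z = 0. Lengths are in m, angles in rad, forces in N, time in s.
With the tool pointing down it reaches from about 0.275 to 1 m from the base axis. Payload 8.4 kg.
Tool frame: the origin (TCP) lies on the centre line of the jaws, within the pads' length; the fingertips stand 17 mm ahead of it and the grasp point (between the pads) lies 2 mm behind it (bot.tcp_to_tips is the y of the fingertips in the tool frame, in m); y points along the fingers, z is the direction in which the jaws open and shut, and the axes are right-handed (so a half turn about y gives the same grasp; the last joint's range is limited). The gripper opens to 85 mm and grips with 20 to 120 N. Pads are 22 mm wide; open, the fingers measure 114 mm over their backs; the gripper's body (76 mm by 85 mm) begins 54 mm behind the grasp point. The pads swing forward as they close: fully open they stand 13 mm farther back than shut.
Start: joints at [-1.27, 0.353, 1.633, -0, 1.155, -0.002], TCP at [0.186, -0.597, 0.248] pointing down, gripper open.
Joint ranges: [-2.63, 2.63], [-0.92, 2.1], [0.06, 2.66], [-1.3, 4.44], [0, 2.69], [-3.02, 3.02]. Speed limits (rad/s): [2.22, 2.22, 2.79, 3.14, 3.14, 3.14].

### API

Orientations are given as a unit quaternion [x, y, z, w].
In Python, from workcell import bot, hand, kinematics, get_obs, vision, hand_in gives the robot as it stands. The module is installed in compiled form; this text tells all that it offers. Calls block until the motion is done:
- bot.reach(position, orientation): joint-space move of the TCP to a pose.
- bot.servo_line(position, ori=None, velocity=0.15): straight line of the TCP; ori=None keeps the orientation; velocity is the mean speed in m/s.
- bot.goto_joints(angles): joint-space move.
- hand.move_gripper(opening, strength=None): finger opening in m; strength is the grip in N (None keeps the last); returns when the fingers have stopped.
- bot.dwell(seconds).
- kinematics.solve_ik(position, orientation): joint angles nearest the present ones, or None.
- get_obs(): the state.
- vision.read_camera(name): name is "side" or "top"; returns a dict with "frame" (400x640x3 uint8, red, green, blue), "intrinsics" (3x3 intrinsics, pixels), "view" (4x4, takes a point from world to camera coordinates). Camera axes: x right, y down, z forward; pixel columns grow to the right and rows downward; lengths in m; the calibration is good to about 2 mm. A picture is of the moment at which its call begins. There is no depth.
A pose or a line that the arm cannot do raises bot.IKError and nothing moves.
- hand_in(): hands the job in, once; it reports no verdict.
The state is a dict: "time_s": time; "joint_pos": joint angles; "joint_vel": joint speeds; "joint_efforts": joint torques, N m; "position": TCP position; "orientation": TCP orientation; "wrist_force": force on the tool from outside, world axes, zero at the start; "ft_torque": the same for the moment, N m; "gripper_width": finger opening in m.
Only numpy, scipy, OpenCV 4.12 (cv2) and the standard library are available. Lean on these libraries where they do the work, as an engineer would, in place of code of your own. Each camera call takes 0.05 s, during which the arm holds its last target.

### The job

The spool of ribbon for this order was left in the open tasting chest: take it out and lay it flat on the middle of the block of order slips. Then swing the chest's lid over and press its free edge down until the brass spring catch clicks and holds it fully shut. Leave the other things on the counter where they are.

Things in the scene. Friction and masses are not known exactly. Their poses are not given: they have to be found in the camera images.
- tasting_chest: dark oak chest, fixed, 106 deep (x) x 170 wide (y), 64 high shut. Origin: centre of underside; z up, +x from its front (brass catch, faces the robot) to its hinged back. Left or right of the order block. Inside 91 (x) x 156 (y); its floor is a brown card pad 28 above the counter; walls 7 thick, rim 46 above the counter. Lid: shallow tray, 17 thick in all, hinged along the back
- ribbon_spool: spool of gold ribbon with two pale round flanges, 64 across, 20 high, 35 to 70 g, loose, lying flat on the pad in the chest, its top 2 above the rim. Grasp it across the flanges with the fingers along the chest's width: 25 or more free beside it there, only 1 to 22 at front and back. Origin: centre of underside; z up
- order_block: block of white order slips on a thin brown backing card that shows 3 all round, 100 (x) x 70 (y) x 14 high, 0.3 kg, loose, lying flat on the counter. Origin: centre of its underside; z up
- tasting_chest_lid (a joint): lid angle in rad: 0 fully shut, grows as it opens, stop at 1.9; starts at 1.58 to 1.85 (upright or leaning back). It stays where left above about 1.0; below about 0.8 it falls until its striker rests on the catch, ajar at 0.10 (free edge 11 mm too high). Pressing on from there takes about 12 N at the free edge, proportionally more nearer the hinge; then it snaps to 0 and is held
- lid_hinge (a point): middle of the lid's hinge line, which runs along the chest's y axis, 54 mm behind the chest's centre, 47 mm above the counter. Its axes are those of the chest when the lid is shut and turn with the lid. The lid's flat outer face lies 17 mm from the hinge line along this z axis and ends 107 mm from it along -x
- lid_edge (a point): point on the lid's outer face, middle of its width, 10 mm in from its free edge, 97 mm from the hinge: where to press. Moves with the lid; z axis: outward normal of the face, x axis towards the hinge. Shut, it is 64 mm above the counter and 43 mm before the chest's centre. The face is flat, 170 mm wide
- catch (a joint): angle in rad of the sprung brass leaf on the middle of the chest's front: 0 at rest, grows to about 0.1 as the lid's striker pushes it outward, springs back to 0 when the striker has passed under its nose. The leaf stands 10 mm before the wood, 18 mm wide, its top 62 mm above the counter
- wax_stamp: bystander: turned dark wooden stamp standing on the counter, 25 across, 78 high; origin under its centre
- tape_dispenser: bystander: green tape dispenser, 47 x 133 x 67 high; origin under its centre
- scissors: bystander: scissors lying flat, 206 long (x), 84 wide, 11 high; origin under their centre
- desk_bell: bystander: counter bell, 72 across, 52 high; origin under its centre
Mind the look-alikes: they are no part of the job. Leave any black look-alike of the ribbon_spool alone.

How it is judged:
By the outcome, as a careful person would: the job done as asked, in the order asked, and still so for the second after the job is handed in, with the robot touching nothing.
It also fails if it takes over 51 s, if anything falls off the work surface, if the arm or the gripper's body presses on something with over 40 N, if the wrist force passes 120 N, or if a joint passes its speed limit or range.

## Working session

There is one attempt and no reset: what is moved stays moved. The work goes in short steps, each a Python script; the robot and the scene stay as the last script left them, time stands still between calls to the robot, and variables do not carry over. Pictures are saved under pics/ and viewed, and the job is handed in when it is done.

```bash
mkdir -p pics; cat > h.py <<'E'
import numpy as np, cv2
from workcell import bot, hand, kinematics, get_obs, vision, hand_in
def cam(n,save=None):
    d=vision.read_camera(n)
    if save: cv2.imwrite('pics/%s.png'%save, d['frame'][:,:,::-1])
    return d
def ray(d,u,v):
    V=np.array(d['view']);K=np.array(d['intrinsics'])
    R=V[:3,:3];c=-R.T@V[:3,3]
    r=R.T@np.linalg.solve(K,[u,v,1.]);return c,r/np.linalg.norm(r)
def onz(d,u,v,z):
    c,r=ray(d,u,v);return c+r*(z-c[2])/r[2]
def proj(d,p):
    V=np.array(d['view']);K=np.array(d['intrinsics'])
    q=K@(V[:3,:3]@np.array(p)+V[:3,3]);return q[:2]/q[2]
E
python3 - <<'E'
from h import *
import pickle
D={n:cam(n,n+'0') for n in('top','side')}
pickle.dump(D,open('d0.pkl','wb'))
for n in D:
    print(n,ray(D[n],320,200),D[n]['intrinsics'][0])
o=get_obs();print(o['time_s'],o['position'],o['orientation'],bot.tcp_to_tips)
E
```

```text
top (array([ 0.39688644, -0.17896152,  1.12638214]), array([ 0.09438474, -0.02540605, -0.99521156])) [449.98949112   0.         322.84717389]
side (array([0.0864407 , 0.6875065 , 0.48921371]), array([ 0.42086023, -0.81527888, -0.39773988])) [483.88477792   0.         324.40908756]
0.1 [ 0.1862359  -0.59617028  0.24763496] [-0.10671411  0.69945801 -0.69857758  0.10658311] 0.017
```

View pics/top0.png

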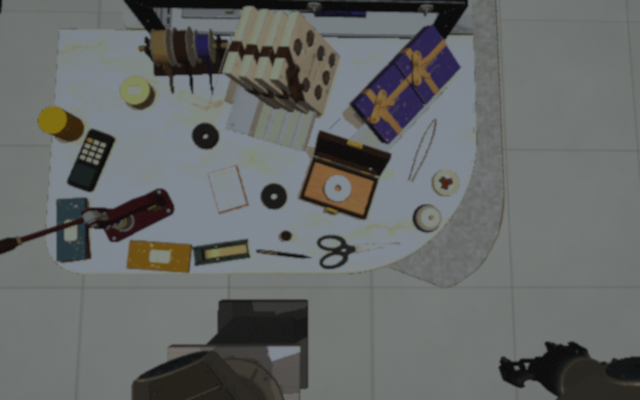

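View pics/side0.png

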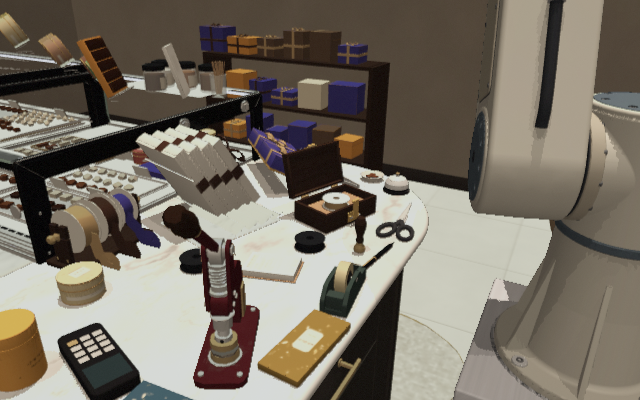

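Candidates for the spool (top view): a pale one in the chest at (337,187), black ones at (273,196) and (205,135), and a yellowish roll at (137,92). I choose the one in the chest. The order block is at (228,189). Next I'll check this in close crops.

```bash
python3 - <<'E'
import cv2
a=cv2.imread('pics/top0.png')[115:275,190:400]
b=cv2.imread('pics/side0.png')[130:300,230:420]
cv2.imwrite('pics/c1.png',cv2.resize(cv2.convertScaleAbs(a,alpha=1.5),(788,600),interpolation=cv2.INTER_CUBIC))
cv2.imwrite('pics/c2.png',cv2.resize(cv2.convertScaleAbs(b,alpha=1.3),(670,600),interpolation=cv2.INTER_CUBIC))
E
```

```text
(no output)
```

View pics/c1.png

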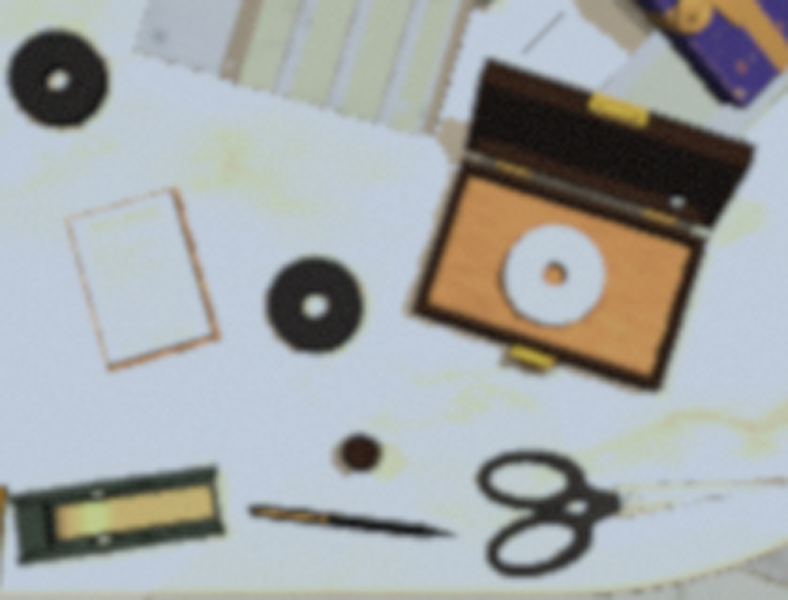

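View pics/c2.png

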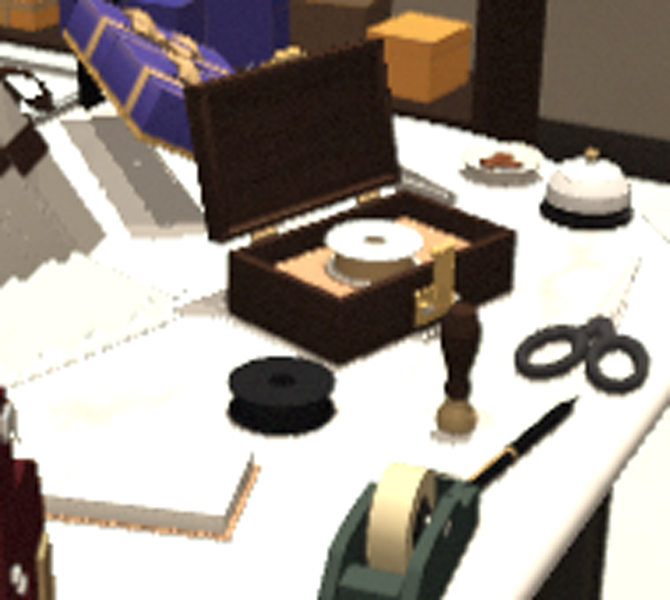

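```bash
python3 - <<'E'
from h import *
import pickle
D=pickle.load(open('d0.pkl','rb'));d=D['top'];f=d['frame']
hsv=cv2.cvtColor(f,cv2.COLOR_RGB2HSV)
for p in[(355,180),(337,176),(228,189),(215,200),(313,180)]: print(p,f[p[1],p[0]],hsv[p[1],p[0]])
def big(m,box):
    x0,y0,x1,y1=box;mm=np.zeros_like(m);mm[y0:y1,x0:x1]=m[y0:y1,x0:x1]
    c=max(cv2.findContours(mm,cv2.RETR_EXTERNAL,cv2.CHAIN_APPROX_NONE)[0],key=cv2.contourArea);return c[:,0].astype(float)
# spool: white inside chest
m=((hsv[...,1]<70)&(hsv[...,2]>110)).astype(np.uint8)
c=big(m,(318,170,358,205));P=np.array([onz(d,u,v,.048) for u,v in c])[:,:2].astype(np.float32)
print('spool',cv2.minEnclosingCircle(P), P.mean(0), c.min(0),c.max(0))
# pad region dark-outlined: orange or spool
mo=((hsv[...,1]>90)&(hsv[...,2]>90)).astype(np.uint8)
# rim outer: dark pixels around chest
c=big(cv2.morphologyEx(mo,cv2.MORPH_CLOSE,np.ones((3,3),np.uint8)),(300,155,382,220))
P=np.array([onz(d,u,v,.028) for u,v in c])[:,:2].astype(np.float32)
r=cv2.minAreaRect(P);print('pad',r,cv2.boxPoints(r))
print(cv2.minAreaRect(c.astype(np.float32)))
# spine of dark rim (incl. lid); block
mb=((hsv[...,1]>50)&(hsv[...,1]<200)).astype(np.uint8)
g=f.astype(int);edge=((g[...,0]-g[...,2]>5)).astype(np.uint8)
c=big(cv2.morphologyEx(edge,cv2.MORPH_CLOSE,np.ones((5,5),np.uint8)),(203,160,252,218))
P=np.array([onz(d,u,v,.0) for u,v in c])[:,:2].astype(np.float32)
r=cv2.minAreaRect(P);print('block',r,cv2.boxPoints(r))
o=f.copy();o[edge>0]=(255,0,0);o[mo>0]=(0,255,0)
cv2.imwrite('pics/m1.png',cv2.resize(o[115:275,190:400,::-1],None,fx=3.7,fy=3.7,interpolation=cv2.INTER_NEAREST))
E
```

```text
(355, 180) [128  94  57] [ 16 141 128]
(337, 176) [127 133 140] [106  24 140]
(228, 189) [127 135 141] [103  25 141]
(215, 200) [127 124 120] [ 17  14 127]
(313, 180) [125  90  56] [ 15 141 125]
spool ((0.5290733575820923, -0.2488519251346588), 0.03322289139032364) [ 0.5296915  -0.24900764] [325. 175.] [351. 201.]
pad ((0.5309550762176514, -0.2530808448791504), (0.1514761745929718, 0.08726408332586288), 72.062255859375) [[ 0.46611783 -0.31169948]
 [ 0.54914016 -0.3385754 ]
 [ 0.5957923  -0.19446221]
 [ 0.51277    -0.1675863 ]]
((338.8000183105469, 188.09999084472656), (61.66440963745117, 35.10127639770508), 18.434947967529297)
block ((0.522892951965332, -0.004915587604045868), (0.06301729381084442, 0.1299208700656891), 72.81468200683594) [[ 0.4515231  -0.01582408]
 [ 0.57564354 -0.05421092]
 [ 0.59426284  0.0059929 ]
 [ 0.47014236  0.04437975]]
```

View pics/m1.png

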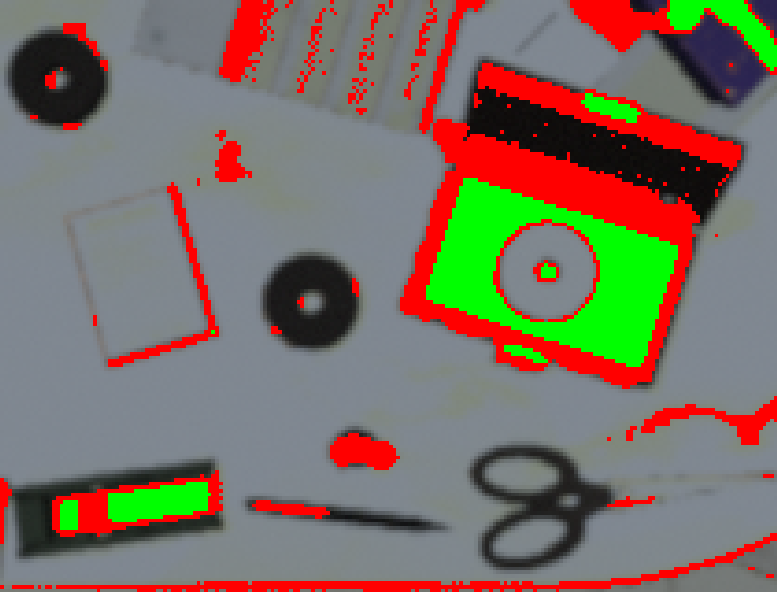

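```bash
python3 - <<'E'
from h import *
import pickle
D=pickle.load(open('d0.pkl','rb'));t=D['top'];s=D['side']
def tri(a,b):
    c1,r1=ray(t,*a);c2,r2=ray(s,*b)
    k=np.linalg.lstsq(np.c_[r1,-r2],c2-c1,rcond=None)[0]
    p,q=c1+k[0]*r1,c2+k[1]*r2;return ((p+q)/2).round(4),np.linalg.norm(p-q).round(4)
T=lambda x,y:(x/3.752+190-.4,y/3.752+115-.4)
S=lambda x,y:(x/3.526+230-.4,y/3.529+130-.4)
print('lidL',tri(T(487,60),S(188,90)));print('lidR',tri(T(755,145),S(383,42)))
print('spool',tri(T(554,274),S(376,240)))
ch=[onz(t,*T(*p),.046) for p in[(412,312),(660,390)]];print('front rim corners',ch)
bl=[onz(t,*T(*p),.0) for p in[(66,216),(176,187),(218,338),(109,370)]];print(np.array(bl).round(4),np.mean(bl,0))
print('block corner front-right tri',tri(T(217,334),S(232,530)))
# chest pose projections
ang=np.deg2rad(-17.9);c=np.array([.530,-.253])
R=np.array([[np.cos(ang),-np.sin(ang)],[np.sin(ang),np.cos(ang)]])
o={n:cv2.resize(D[n]['frame'][:,:,::-1],None,fx=3,fy=3,interpolation=cv2.INTER_CUBIC) for n in D}
for n in D:
  for z,hx,hy in((.046,.053,.085),(.028,.0455,.078)):
    pts=[proj(D[n],[*(c+R@np.array([sx*hx,sy*hy])),z]) for sx,sy in((1,1),(1,-1),(-1,-1),(-1,1))]
    cv2.polylines(o[n],[((np.array(pts)+.5)*3).astype(np.int32)],True,(0,0,255),1)
cv2.imwrite('pics/v.png',np.hstack([o['top'][450:720,870:1200],o['side'][480:750,840:1170]]))
for th in(1.58,1.7,1.85):
  for y in(.085,-.085):
    x=.054+(-.107*np.cos(th)+.017*np.sin(th));z=.047+.107*np.sin(th)+.017*np.cos(th)
    print(th,c+R@np.array([x,y]),z)
E
```

```text
lidL (array([ 0.6443, -0.2028,  0.1445]), np.float64(0.0026))
lidR (array([ 0.5892, -0.3641,  0.1448]), np.float64(0.0135))
spool (array([ 0.5285, -0.2486,  0.0478]), np.float64(0.0021))
front rim corners [array([ 0.50452079, -0.15688848,  0.046     ]), array([ 0.45506238, -0.31631368,  0.046     ])]
[[ 0.5724  0.0759  0.    ]
 [ 0.5927  0.0032  0.    ]
 [ 0.491  -0.027   0.    ]
 [ 0.4694  0.0445  0.    ]] [0.53137442 0.02413859 0.        ]
block corner front-right tri (array([ 0.4997, -0.0197, -0.0397]), np.float64(0.0057))
1.58 [ 0.62462494 -0.19423925] 0.15383900793979544
1.58 [ 0.57237432 -0.3560103 ] 0.15383900793979544
1.7 [ 0.6366727  -0.19813057] 0.15091777831539022
1.7 [ 0.58442207 -0.35990162] 0.15091777831539022
1.85 [ 0.65112282 -0.20279784] 0.14517141252234037
1.85 [ 0.5988722  -0.36456888] 0.14517141252234037
```

View pics/v.png

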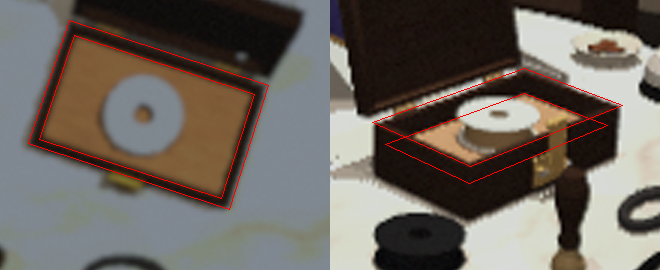

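```bash
cat >> h.py <<'E'
from scipy.spatial.transform import Rotation as Ro
ANG=np.deg2rad(-17.9);C=np.array([.530,-.253])
CX=np.array([np.cos(ANG),np.sin(ANG),0]);CY=np.array([-np.sin(ANG),np.cos(ANG),0])
def quat(z):
    y=np.array([0,0,-1.]);z=np.asarray(z,float);return Ro.from_matrix(np.c_[np.cross(y,z),y,z]).as_quat()
def W(x,y,z): return np.array([C[0],C[1],z])+x*CX+y*CY
SP=np.array([.5288,-.2487])
E
python3 - <<'E'
from h import *
import pickle
D=pickle.load(open('d0.pkl','rb'))
cv2.imwrite('pics/b1.png',np.hstack([cv2.resize(D['top']['frame'][20:160,300:480,::-1],None,fx=2.2,fy=2.2,interpolation=cv2.INTER_CUBIC),cv2.resize(D['side']['frame'][90:230,220:400,::-1],None,fx=2.2,fy=2.2,interpolation=cv2.INTER_CUBIC)]))
print('q now z',Ro.from_quat(get_obs()['orientation']).as_matrix())
for s in(1,-1):
  q=quat(s*CY)
  for p in([*SP,.2],[*SP,.041],[.531,.024,.03],W(.112,0,.14),W(-.04,0,.045)): 
    j=kinematics.solve_ik(p,q);print(s,None if j is None else np.round(j,2))
E
```

```text
q now z [[-9.54504279e-01 -3.70932833e-04  2.98196990e-01]
 [-2.98197220e-01  1.20293687e-03 -9.54503520e-01]
 [-4.65545953e-06 -9.99999208e-01 -1.25881953e-03]]
1 [-0.44  0.34  1.77 -0.    1.03 -1.7 ]
1 [-0.44  0.56  1.86 -0.    0.72 -1.7 ]
1 [ 0.04  0.52  1.98 -0.    0.64 -1.22]
1 [-0.43  0.57  1.55 -0.    1.02 -1.68]
1 [-0.46  0.51  1.94 -0.    0.69 -1.72]
-1 [-0.44  0.34  1.77 -0.    1.03  1.44]
-1 [-0.44  0.56  1.86 -0.    0.72  1.44]
-1 [ 0.04  0.52  1.98 -0.    0.64  1.93]
-1 [-0.43  0.57  1.55 -0.    1.02  1.46]
-1 [-0.46  0.51  1.94 -0.    0.69  1.43]
```

View pics/b1.png

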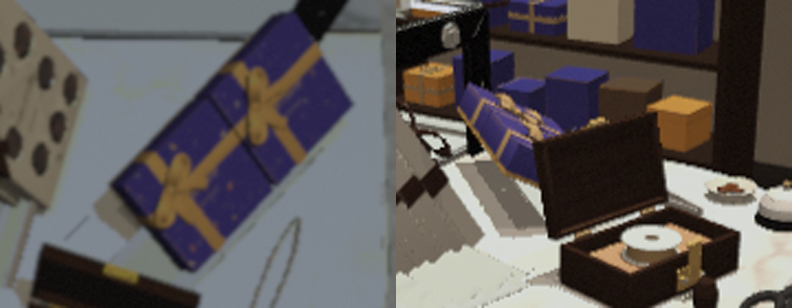

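```bash
python3 - <<'E'
from h import *
import pickle
D=pickle.load(open('d0.pkl','rb'));t=D['top']
for uv in((385,142),(353,106),(370,124)):
  for z in(0,.06,.12): 
    p=onz(t,*uv,z);q=p[:2]-C;print(uv,z,'chest frame',(q@CX[:2]).round(3),(q@CY[:2]).round(3),'side px',proj(D['side'],p).round(0))
# grasp
q=quat(CY)
bot.reach([*SP,.15],q); print(get_obs()['time_s'])
cam('top','top1');cam('side','side1')
bot.servo_line([*SP,.060],velocity=.12)
o=get_obs();print(o['time_s'],o['position'],o['wrist_force'])
cam('side','side2')
E
```

```text
(385, 142) 0 chest frame 0.155 -0.077 side px [314. 189.]
(385, 142) 0.06 chest frame 0.139 -0.071 side px [317. 170.]
(385, 142) 0.12 chest frame 0.123 -0.066 side px [320. 149.]
(353, 106) 0 chest frame 0.219 0.03 side px [267. 192.]
(353, 106) 0.06 chest frame 0.2 0.03 side px [272. 172.]
(353, 106) 0.12 chest frame 0.18 0.03 side px [276. 152.]
(370, 124) 0 chest frame 0.188 -0.026 side px [291. 190.]
(370, 124) 0.06 chest frame 0.17 -0.023 side px [295. 171.]
(370, 124) 0.12 chest frame 0.152 -0.02 side px [299. 150.]
1.9083
2.9083 [ 0.52925688 -0.24896027  0.06053486] [ 0.18502215 -0.66765819 -0.58359228]
```

```bash
python3 - <<'E'
import cv2,numpy as np
a=cv2.imread('pics/top1.png')[110:250,260:440];b=cv2.imread('pics/side2.png')[110:250,260:440]
cv2.imwrite('pics/s1.png',cv2.resize(np.hstack([a,b]),None,fx=2.2,fy=2.2,interpolation=2))
E
```

```text
(no output)
```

View pics/s1.png

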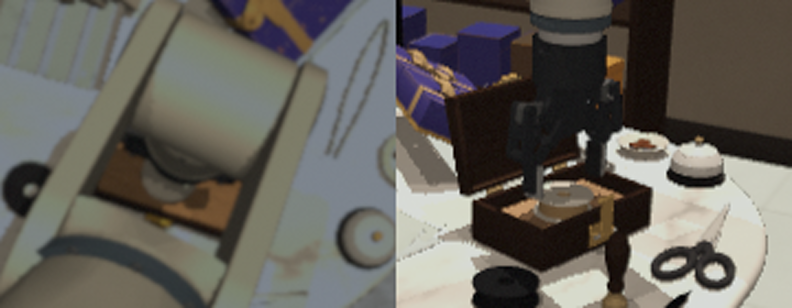

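The open fingers straddle the spool (side view around (340,195)) and stay clear of the lid. Next I descend and grip.

```bash
python3 - <<'E'
from h import *
bot.servo_line([*SP,.041],velocity=.08)
o=get_obs();print(o['time_s'],o['position'],o['wrist_force'])
hand.move_gripper(.055,30)
o=get_obs();print(o['time_s'],o['gripper_width'],o['wrist_force'])
cam('side','side3')
bot.servo_line([*SP,.13],velocity=.12)
o=get_obs();print(o['time_s'],o['gripper_width'],o['wrist_force'])
cam('side','side4')
import numpy as np
a=cv2.imread('pics/side3.png')[110:250,260:440];b=cv2.imread('pics/side4.png')[90:230,260:440]
cv2.imwrite('pics/s2.png',cv2.resize(np.hstack([a,b]),None,fx=2.2,fy=2.2,interpolation=2))
E
```

```text
3.3417 [ 0.52823502 -0.24841803  0.04022993] [0.55671568 0.44559891 0.11648403]
3.675 0.06281468139428396 [-0.49818109  0.16127334  1.96080601]
4.6167 0.06325476567361948 [ 0.08694543 -0.50935561 -1.69340291]
```

View pics/s2.png

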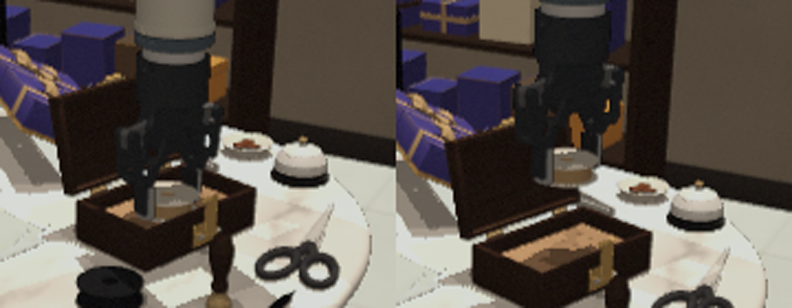

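```bash
python3 - <<'E'
from h import *
bot.servo_line([.531,.024,.12],velocity=.18)
bot.servo_line([.531,.024,.045],velocity=.1)
d=cam('side','side5')
o=get_obs();print(o['time_s'],o['position'],o['gripper_width'],o['wrist_force'])
for z in(.034,.031,.029,.0275):
    bot.servo_line([.531,.024,z],velocity=.03);bot.dwell(.1)
    o=get_obs();print(z,o['position'],o['wrist_force'].round(2) if hasattr(o['wrist_force'],'round') else o['wrist_force'])
    if o['wrist_force'][2]>1.5: break
cam('side','side6')
a=cv2.imread('pics/side5.png')[150:320,160:340];b=cv2.imread('pics/side6.png')[150:320,160:340]
cv2.imwrite('pics/s3.png',cv2.resize(np.hstack([a,b]),None,fx=2.2,fy=2.2,interpolation=2))
E
```

```text
7.2833 [0.53151357 0.02401426 0.04558349] 0.06268743426445605 [-0.15752058  0.15526778 -0.04280073]
0.034 [0.53106056 0.02402208 0.03401902] [-0.29 -0.14 -0.93]
0.031 [0.53097026 0.02401598 0.03098839] [-0.26 -0.34 -0.41]
0.029 [0.53094866 0.02400175 0.02894339] [-0.37 -0.87  0.44]
0.0275 [0.53091845 0.02400374 0.02745143] [ 0.06  0.21 -0.49]
```

View pics/s3.png

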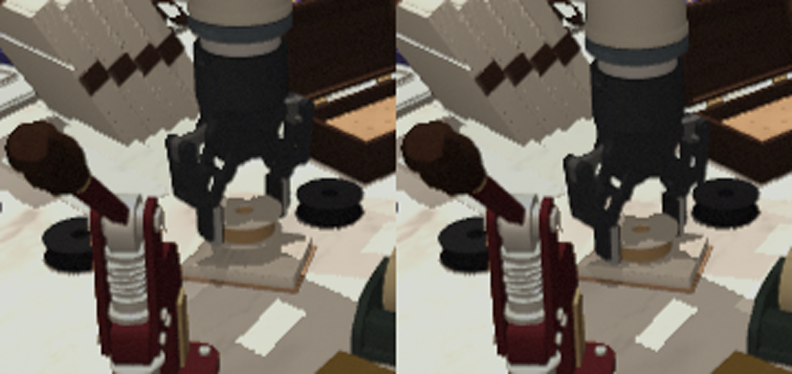

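```bash
python3 - <<'E'
from h import *
for z in(.0268,.0258):
    bot.servo_line([.531,.024,z],velocity=.03);bot.dwell(.1)
    o=get_obs();print(z,np.round(o['position'],4),np.round(o['wrist_force'],2))
    if o['wrist_force'][2]>2: break
hand.move_gripper(.085)
bot.servo_line([.531,.024,.16],velocity=.15)
bot.reach(W(.06,.03,.26),quat(CY))
hand.move_gripper(0)
o=get_obs();print(o['time_s'],np.round(o['position'],4),o['gripper_width'])
cam('side','side7');cam('top','top7')
a=cv2.imread('pics/side7.png')[170:290,210:390];b=cv2.imread('pics/top7.png')[110:230,180:360]
cv2.imwrite('pics/s4.png',cv2.resize(np.hstack([a,b]),None,fx=2.2,fy=2.2,interpolation=2))
E
```

```text
0.0268 [0.531  0.024  0.0273] [-0.64 -0.8   7.06]
12.6417 [ 0.5963 -0.2429  0.26  ] 1.760659806362822e-05
```

View pics/s4.png

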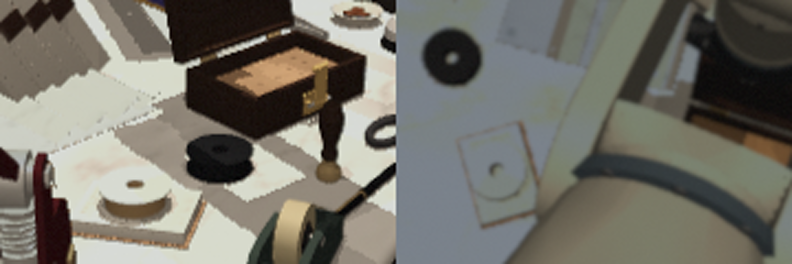

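The spool lies flat on the block and looks centred. I'll measure that later with the arm out of the way. Next is the lid.

```bash
python3 - <<'E'
from h import *
Y=.03
bot.servo_line(W(.115,Y,.24),velocity=.2)
cam('side','side8')
bot.servo_line(W(.115,Y,.142),velocity=.15)
o=get_obs();print(o['time_s'],np.round(o['position'],4),np.round(o['wrist_force'],2))
cam('side','side9')
a=cv2.imread('pics/side8.png')[60:240,220:400];b=cv2.imread('pics/side9.png')[60:240,220:400]
cv2.imwrite('pics/s5.png',cv2.resize(np.hstack([a,b]),None,fx=2.2,fy=2.2,interpolation=2))
E
```

```text
14.0333 [ 0.6492 -0.2601  0.1431] [-0.22  0.17  0.73]
```

View pics/s5.png

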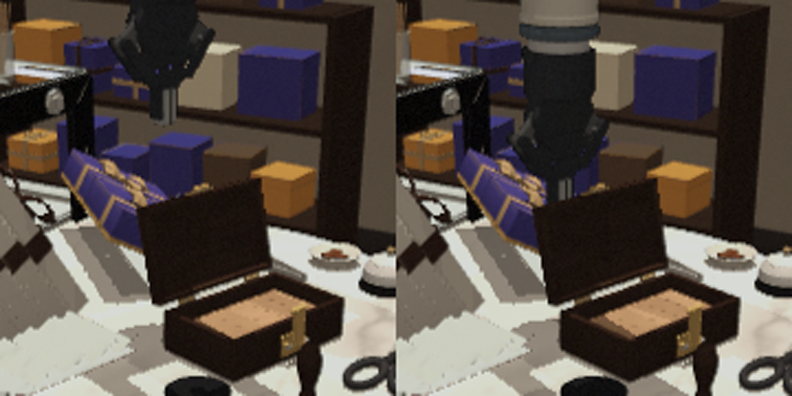

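The fingers are behind the lid and touching nothing. Next I push it over.

```bash
python3 - <<'E'
from h import *
Y=.03
for th in(1.75,1.55,1.35,1.15,.95,.8,.65,.5):
    x=.054-.085*np.cos(th)+.017*np.sin(th);z=.047+.085*np.sin(th)+.017*np.cos(th)
    bot.servo_line(W(x+.011,Y,z+.017),velocity=.1)
    o=get_obs();print(th,o['time_s'],np.round(o['wrist_force'],2))
    if th in(1.35,.8): cam('side','l%d'%(th*100))
    if np.linalg.norm(o['wrist_force'])>20: break
bot.servo_line(W(x+.011,Y,.15),velocity=.15)
cam('side','side10')
o=get_obs();print(o['time_s'])
a=cv2.imread('pics/l135.png')[60:240,220:400];b=cv2.imread('pics/side10.png')[60:240,220:400]
cv2.imwrite('pics/s6.png',cv2.resize(np.hstack([a,b]),None,fx=2.2,fy=2.2,interpolation=2))
E
```

```text
1.75 14.4167 [-0.22  0.19 -0.27]
1.55 14.7417 [ 0.3   0.51 -0.2 ]
1.35 15.0667 [ 1.18 -0.51  0.26]
1.15 15.4417 [ 0.89 -0.68 -0.2 ]
0.95 15.7667 [ 0.5  -0.13 -0.06]
0.8 16.05 [-0.42  0.8   0.8 ]
0.65 16.3833 [-0.63 -0.8  -0.03]
0.5 16.6667 [ 0.12  0.07 -0.04]
17.0667
```

View pics/s6.png

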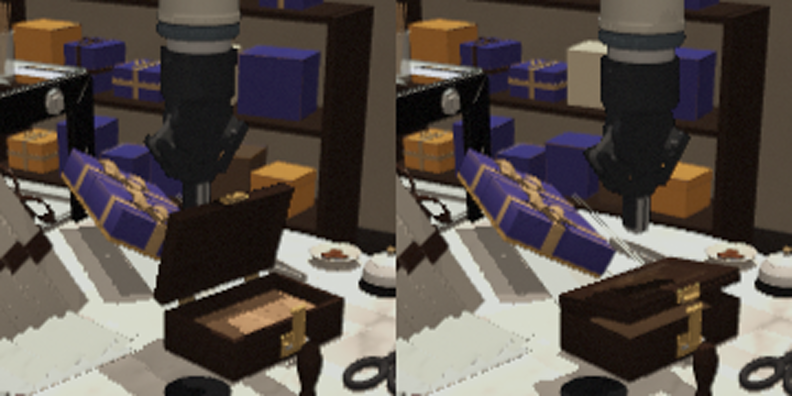

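The lid has fallen onto the catch. Now I press near the free edge.

```bash
python3 - <<'E'
from h import *
bot.servo_line(W(-.040,0,.13),velocity=.15)
cam('side','side11');
bot.servo_line(W(-.040,0,.017+.080),velocity=.1)
for zt in(.076,.074,.072,.070,.068,.066,.064,.0625,.061):
    bot.servo_line(W(-.040,0,zt+.017),velocity=.04);bot.dwell(.05)
    o=get_obs();print(zt,round(o['position'][2]-.017,4),np.round(o['wrist_force'],1))
    if o['wrist_force'][2]>45:break
bot.dwell(.2);cam('side','side12');o=get_obs();print(o['time_s'],np.round(o['wrist_force'],1))
a=cv2.imread('pics/side11.png')[100:240,260:400];b=cv2.imread('pics/side12.png')[100:240,260:400]
cv2.imwrite('pics/s7.png',cv2.resize(np.hstack([a,b]),None,fx=2.7,fy=2.7,interpolation=2))
E
```

```text
0.076 0.0763 [ 0.2 -0.1  0.1]
0.074 0.0741 [ 0.5 -0.3  1.6]
0.072 0.0732 [-4.7  1.5 15.5]
0.07 0.0702 [-2.3  1.   6. ]
0.068 0.0678 [ 0.1 -1.  -0.8]
0.066 0.0658 [-0.2 -0.2 -0.5]
0.064 0.0641 [ 1.1 -0.5  0.9]
0.0625 0.0638 [-4.   1.  16.9]
0.061 0.0635 [-9.4  3.8 32.6]
21.05 [-8.2  4.5 32.7]
```

View pics/s7.png

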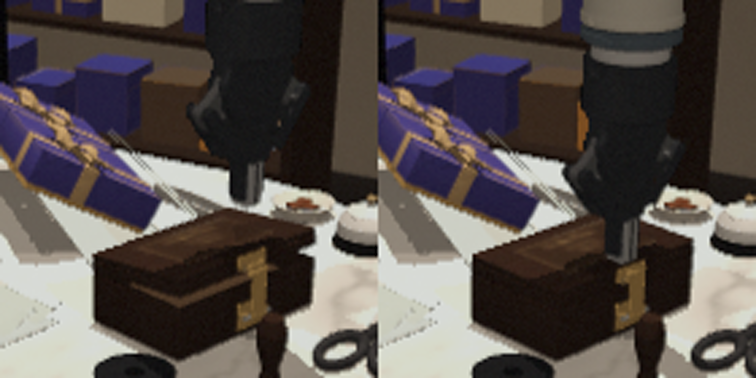

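The catch snapped: the force rose to 15 N, dropped to zero, and then went hard at z = 0.064. Next I retreat and check.

```bash
python3 - <<'E'
from h import *
bot.servo_line(W(-.040,0,.20),velocity=.15)
bot.reach([.20,-.55,.26],get_obs()['orientation'])
t=cam('top','top13');s=cam('side','side13');o=get_obs();print(o['time_s'],np.round(o['wrist_force'],1))
o=cv2.resize(s['frame'][:,:,::-1],None,fx=3,fy=3,interpolation=cv2.INTER_CUBIC)
pts=[proj(s,W(x,y,.064)) for x,y in((-.053,.085),(-.053,-.085),(.053,-.085),(.053,.085))]
cv2.polylines(o,[((np.array(pts)+.5)*3).astype(np.int32)],True,(0,0,255),1)
cv2.imwrite('pics/f1.png',o[480:870,540:1240][:, :700])
cv2.imwrite('pics/f2.png',cv2.resize(t['frame'][110:270,190:400,::-1],None,fx=3.7,fy=3.7,interpolation=2))
f=t['frame'];hsv=cv2.cvtColor(f,cv2.COLOR_RGB2HSV)
g=cv2.cvtColor(cv2.resize(f[160:220,200:255],None,fx=13,fy=10),cv2.COLOR_RGB2BGR)
c=cv2.createCLAHE(4,(4,4)).apply(cv2.cvtColor(cv2.resize(f[160:220,200:255],None,fx=10,fy=10,interpolation=2),cv2.COLOR_RGB2GRAY))
cv2.imwrite('pics/f3.png',c)
print('expected px spool top centre',proj(t,[.531,.024,.034]))
E
```

```text
23.7 [ 0.9 -1.  -0.9]
expected px spool top centre [225.07521506 187.00346539]
```

View pics/f1.png

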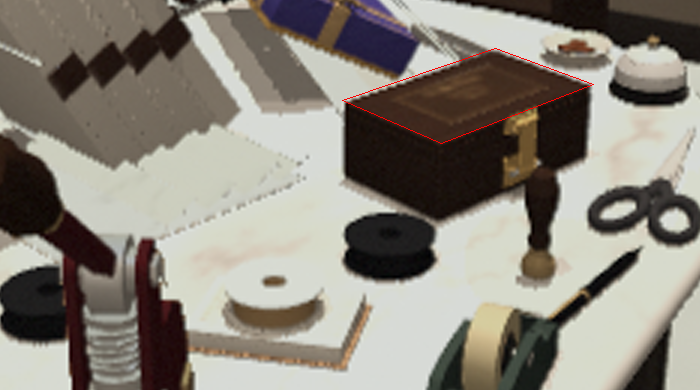

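View pics/f2.png

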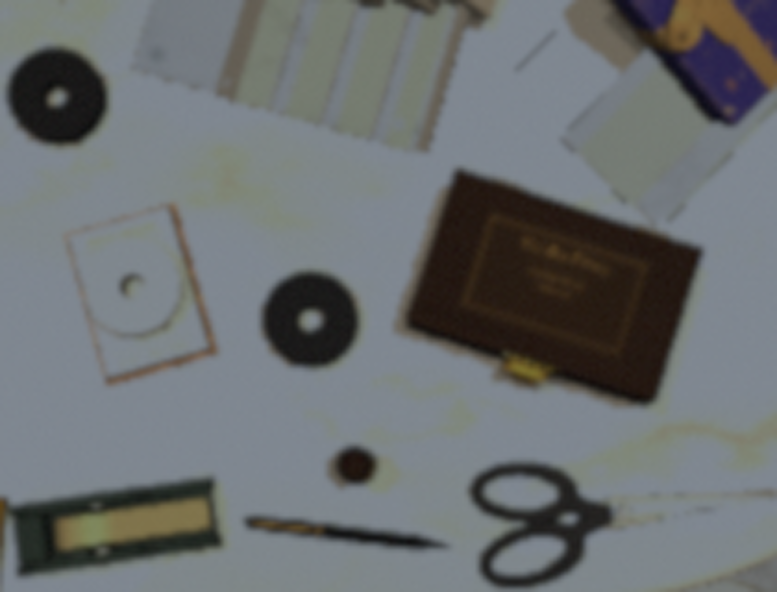

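View pics/f3.png

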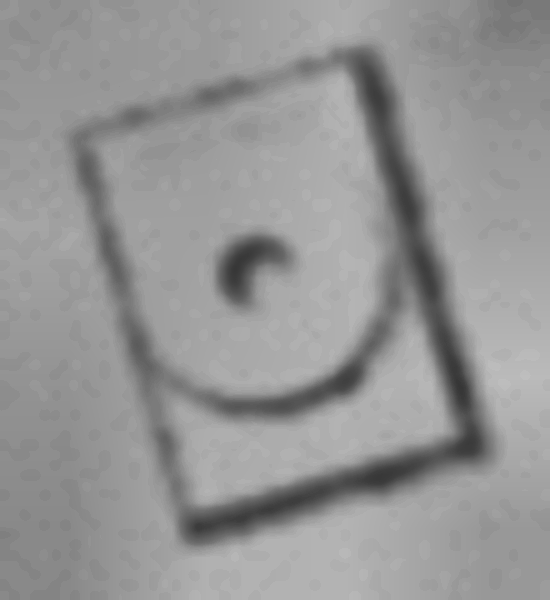

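```bash
python3 - <<'E'
from h import *
import pickle
t=pickle.load(open('d0.pkl','rb'))['top']
T=lambda x,y:(x/10+200-.45,y/10+160-.45)
P=np.array([onz(t,*T(*p),.014) for p in((78,133),(355,58),(460,440),(190,518))])[:,:2];print(P.round(4),P.mean(0))
print([np.linalg.norm(P[i]-P[i-1]).round(4) for i in range(4)])
P0=np.array([onz(t,*T(*p),.0) for p in((78,133),(372,45),(488,450),(188,540))])[:,:2];print(P0.mean(0))
for p in((257,271),(260,274)): print(onz(t,*T(*p),.034))
E
```

```text
[[ 0.5686  0.0723]
 [ 0.5879  0.0045]
 [ 0.4926 -0.0236]
 [ 0.4731  0.0421]] [0.53053847 0.02382222]
[np.float64(0.1002), np.float64(0.0706), np.float64(0.0993), np.float64(0.0685)]
[0.53107018 0.02365959]
[0.53186808 0.02360085 0.034     ]
[0.53113798 0.02285706 0.034     ]
```

The spool is within about 1 mm of the block's centre, and the lid sits at the shut height with its outline matching. I'm handing in.

```bash
python3 -c "
from h import *
print(get_obs()['time_s']);hand_in()"
```

```text
23.7
the job is handed in; nothing more can be done
```

The job is done and handed in at 23.7 s of the 51 s allowed. The ribbon spool lies flat on the order block and the chest is latched shut.

- **Spool:** I took the pale spool out of the chest and set it on the block. The last top view puts it within about 1–2 mm of the block's centre.
- **Lid:** I pushed the lid over from behind until it fell ajar onto the catch, then pressed near the free edge. The force rose to about 15 N, dropped to zero at the snap, and went hard at 64 mm, the shut height. I pressed on to about 33 N.
- **After retreating:** The lid's outline in the side view matches the fully shut position. The bystanders and black spools in view look unmoved by eye; I didn't measure them. The arm is clear, touching nothing.

No check failed. Two early hand-picked point matches between the two views disagreed by 6 and 13 mm. One was a block corner, which I discarded. The other was a lid corner used only for a rough lid angle.

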